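# Make up two field kits on the property office desk

### The arm

A 7-joint arm with a two-finger parallel gripper is mounted at the origin on the work surface. World frame = base frame: x ahead of the robot, y to its left, z up, the work surface at z = 0. Lengths are in m, angles in degrees, forces in N, time in s.
With the tool pointing down it reaches from about 0.425 to 0.875 m from the base axis. Payload 4.7 kg.
Tool frame: the origin (TCP) lies between the finger pads; the fingertips stand env.tip_reach ahead of it and the grasp point (between the pads) lies 2 mm behind it (env.tip_reach is the distance from the TCP to the fingertips, in m); z points along the fingers, y is the line along which they close (so a half turn about z gives the same grasp; the last joint's range is limited). The gripper opens to 87 mm and grips with 3 to 60 N. Pads are 19 mm wide; open, the fingers measure 117 mm over their backs; the gripper's body (75 mm by 190 mm) begins 51 mm behind the grasp point.
Start: joints at [69.448, 18.392, -4.016, 83.108, 1.295, 78.541, -3.26], TCP at [0.237, -0.605, 0.24] pointing down, gripper open.
Joint ranges: [-163.93, 163.93], [-17.29, 119.83], [-79.2, 71.16], [3.27, 140.29], [-89.18, 269.18], [5.43, 117.66], [-154.24, 154.24]. Speed limits (degrees/s): [147.25, 147.25, 180, 180, 180, 180, 180].

### API

Orientations are given as [roll, pitch, yaw] about the fixed x, y, z axes, in that order (R = Rz(yaw) Ry(pitch) Rx(roll)).
In Python, from cell import env gives the robot as it stands.
- The arm moves only by the shell command python3 steer.py 'ROWS' [FORCE]. ROWS is rows parted by semicolons, their numbers by spaces, 1 to 8 of them, each of 5 numbers: dx, dy, dz in m, then a turn about the tool's z in degrees, then the finger opening in m; each row is the pose to reach, as a shift and turn from the pose commanded when the command began, along the tool's axes at that moment; what a row does not reach only later rows make up. A row lasts 1/12 s, in which the tool goes at most 0.0417 m and 7.16 degrees, less where a joint would pass 70% of its speed; a pose out of reach is approached as far as the arm can. The fingers move at their own pace and stop on an object; FORCE is the grip in N (left out, the last holds). Time passes only in rows, so rows that do not move let the fingers close. It prints the time, the measured TCP pose, the force, the opening and the grip force at its end.
- env.get_obs(): the state, without advancing time (a new reading comes with each control period).
- env.read_camera(name): name is "side" or "top"; returns a dict with "color" (420x560x3 uint8, blue, green, red), "fx", "fy", "cx", "cy" (pixels), "world_from_camera" (4x4, takes a point from camera to world coordinates). Camera axes: x right, y down, z forward; pixel columns grow to the right and rows downward; lengths in m; the calibration is good to about 2 mm. A picture is of the moment at which its call begins. There is no depth.
- env.sign_off(): hands the job in; it is judged then, once.
The state is a dict: "time_s": time; "qpos": joint angles; "joint_velocities": joint speeds; "effort": joint torques, N m; "tool_pos": TCP position; "tool_rot": TCP orientation; "force": force on the tool from outside, world axes, zero at the start; "wrist_torque": the same for the moment, N m; "grip_width": finger opening in m; "grasp_force": force on a finger pad.
Only numpy, scipy, OpenCV 4.12 (cv2) and the standard library are available. Lean on these libraries where they do the work, as an engineer would, in place of code of your own. Each camera call takes 0.05 s, during which the arm holds its last target. There are 200 camera calls.

### The job

Make up the two field kits, every item standing upright on the floor of its own compartment. The carton with three compartments gets the torch in the middle compartment and the tape roll and the slim jar in the two end ones (either way round); the carton with two compartments gets the tall jar and the stamp, one in each (either way round). Leave the squat jar, the pen cup and the little cardboard refill box where they stand.

Things in the scene. Friction and masses are not known exactly. Their poses are not given: they have to be found in the camera images.
- carton_three: Shallow open cardboard carton with three equal compartments in a row, fixed to the desk. 278 long (its x) by 98 wide (its y), walls and dividers 22 high and 4 thick, floor 4 thick. Origin: centre of its underside. The compartments' centres lie at x = -91, 0 and +91 (y = 0); each is about 87 by 90 inside.
- carton_two: Shallow open cardboard carton with two equal compartments, fixed to the desk. 188 long (its x) by 98 wide (its y), walls and divider 22 high and 4 thick, floor 4 thick. Origin: centre of its underside. The compartments' centres lie at x = -46 and +46 (y = 0); each is about 88 by 90 inside.
- torch: Black hand torch standing on its lamp head, loose, 105 high. Round: head 44 diameter up to 30 high, narrowing to a straight barrel 30 diameter from 45 up to the top. Origin: centre of its underside; z up.
- tape_roll: Roll of brown packing tape lying flat (its bore vertical), loose: 62 outer diameter, bore 38, 48 high. Origin: centre of its underside; z up. Upright means lying flat like this.
- tall_jar: Large amber sample jar with a black cap, loose: 54 diameter, 85 high. Origin: centre of its underside; z up.
- slim_jar: Thin amber sample jar with a black cap, the narrowest of the three jars, loose: 36 diameter, 62 high. Origin: centre of its underside; z up.
- stamp: Hand stamp with a black oblong foot 64 (its x) by 30 (its y), 16 high, and above it a wooden block handle 52 (x) by 24 (y) from 30 to 72 high; loose. Origin: centre of its underside; z up.
- squat_jar: Low amber sample jar with a black cap, the widest and lowest of the three jars: 64 diameter, 38 high, loose. Not part of the kits; it stays. Origin: centre of its underside.
- pen_cup: Empty dark steel pen cup, open at the top, 60 diameter, 85 high, loose. It stays. Origin: centre of its underside.
- refill_box: Small closed cardboard box, 50 by 50, 35 high, loose. It stays. Origin: centre of its underside.

How it is judged:
By the outcome, as a careful person would: the job done as asked, in the order asked, and still so for the second after the job is handed in, with the robot touching nothing.
It also fails if it takes over 125 s, if anything falls off the work surface, if the arm or the gripper's body presses on something with over 40 N, if the wrist force passes 120 N, or if a joint passes its speed limit or range.

## Working session

There is one attempt and no reset: what is moved stays moved. The work goes in short steps, Python scripts to look and compute and a shell command to move; the robot and the scene stay as the last step left them, time stands still between calls to the robot, and variables do not carry over. Pictures are saved under pics/ and viewed, at most 14 in all, crops included, and the job is handed in when it is done.

```bash
ls; mkdir -p pics; python3 - <<'E'
from cell import env
import cv2
for n in("top","side"):
    c=env.read_camera(n); cv2.imwrite(f"pics/{n}0.png",c["color"]); print(n,c["fx"],c["fy"],c["cx"],c["cy"],c["world_from_camera"].round(4).tolist())
print(env.get_obs(),env.tip_reach)
E
```

```text
cell.py
pics
steer.py
top 483.0531020488293 483.0531020488293 283.1661135338422 208.09959870186523 [[-0.0175, -0.9966, 0.0806, 0.4597], [-0.9998, 0.0169, -0.0084, 0.0181], [0.007, -0.0807, -0.9967, 1.0903], [0.0, 0.0, 0.0, 1.0]]
side 422.72660317465477 422.72660317465477 278.08289210945986 212.44845181241502 [[0.8878, -0.356, 0.2917, 0.2789], [-0.4602, -0.6955, 0.5518, -0.5334], [0.0064, -0.6241, -0.7813, 0.758], [0.0, 0.0, 0.0, 1.0]]
{'time_s': 0.1, 'qpos': array([69.4490932 , 18.43477287, -4.0180746 , 83.1669718 ,  1.29600448,
       78.54123096, -3.26056587]), 'joint_velocities': array([-0.06880179, -0.11622157, -0.00330953, -0.22015571, -0.05579713,
       -0.07174263,  0.04178899]), 'effort': array([ 6.46002609e-04, -4.92569268e+01, -4.05090423e-01, -3.13400209e+01,
       -6.41427655e-02,  3.94986849e-02,  8.60575278e-05]), 'tool_pos': array([ 0.23654182, -0.60493663,  0.2385799 ]), 'tool_rot': array([-1.79902323e+02,  5.61349293e-03,  2.13625331e+01]), 'force': array([ 0.17523254, -0.21683652,  0.643147  ]), 'wrist_torque': array([-0.01216011,  0.05453325,  0.01527949]), 'grasp_force': 0.0, 'grip_width': 0.08688907785081479} 0.017
```
View pics/top0.png

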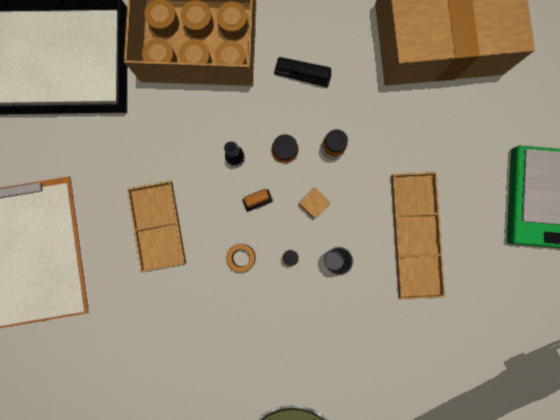

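View pics/side0.png

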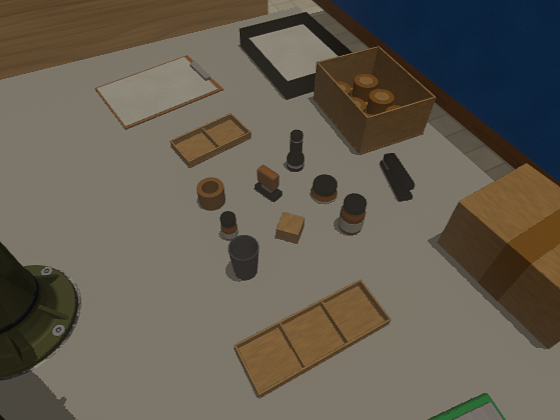

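The top view shows torch (233,153), squat jar (285,149), tall jar (336,143), stamp (257,200), refill box (314,203), tape (240,258), slim jar (291,258), cup (338,262), carton_two (157,227) and carton_three (417,235). Next I measure them.

```bash
cat > h.py <<'E'
import numpy as np, cv2
from cell import env
def cast(c,u,v,z):
    T=c["world_from_camera"]; d=T[:3,:3]@np.array([(u-c["cx"])/c["fx"],(v-c["cy"])/c["fy"],1.]); o=T[:3,3]
    return (o+d*(z-o[2])/d[2])[:2]
def proj(c,p):
    q=np.linalg.inv(c["world_from_camera"])@np.append(p,1.); return np.array([c["fx"]*q[0]/q[2]+c["cx"],c["fy"]*q[1]/q[2]+c["cy"]])
def blob(c,roi,kind):
    x0,y0,x1,y1=roi; im=c["color"][y0:y1,x0:x1]; hsv=cv2.cvtColor(im,cv2.COLOR_BGR2HSV)
    m=(hsv[...,2]<60) if kind=="dark" else ((hsv[...,1]>85)&(hsv[...,2]>60))
    m=m.astype(np.uint8)*255
    k=max(cv2.findContours(m,cv2.RETR_EXTERNAL,cv2.CHAIN_APPROX_NONE)[0],key=cv2.contourArea)
    return k+np.array([x0,y0])
E
python3 - <<'E'
from h import *
c=env.read_camera("top"); s=env.read_camera("side")
for n,roi,kind,z in [("tape",(215,235,265,280),"br",.048),("slim",(272,242,310,276),"dark",.062),("tall",(315,120,360,165),"dark",.085),("stampfoot",(235,180,280,220),"dark",.016),("stamphandle",(235,180,280,220),"br",.072),("two",(120,172,195,280),"br",.022),("three",(380,165,455,305),"br",.022),("torch",(215,132,255,175),"dark",.105),("squat",(262,128,308,172),"dark",.038),("cup",(315,240,362,285),"dark",.085),("refill",(292,182,336,224),"br",.035)]:
    k=blob(c,roi,kind); w=np.array([cast(c,*p[0],z) for p in k],np.float32)*1000
    (cx,cy),(a,b),ang=cv2.minAreaRect(w); e=cv2.minEnclosingCircle(w)
    print(n,"rect",round(cx,1),round(cy,1),round(a),round(b),round(ang,1),"circ",np.round(e[0],1),round(e[1],1))
C=cv2.resize(c["color"][125:285,120:370],None,fx=3.2,fy=3.2,interpolation=cv2.INTER_CUBIC);cv2.imwrite("pics/c1.png",cv2.convertScaleAbs(C,alpha=1.6,beta=20))
S=cv2.resize(s["color"][110:285,160:400],None,fx=3.3,fy=3.3,interpolation=cv2.INTER_CUBIC);cv2.imwrite("pics/s1.png",cv2.convertScaleAbs(S,alpha=1.6,beta=20))
E
```

```text
tape rect 438.3 103.9 60 60 89.0 circ [438.7 103.2] 31.2
slim rect 437.7 -3.1 30 27 89.0 circ [436.9  -3.3] 15.2
tall rect 681.5 -103.4 44 47 88.6 circ [ 681.4 -103.6] 24.5
stampfoot rect 564.4 66.7 27 61 21.8 circ [566.   67.5] 31.7
stamphandle rect 565.4 66.6 24 53 21.0 circ [565.6  66.7] 26.5
two rect 512.2 291.0 188 100 9.6 circ [512.6 291.3] 104.4
three rect 482.3 -286.8 277 102 1.6 circ [ 482.8 -287.9] 145.5
torch rect 654.2 109.3 37 48 89.6 circ [654.2 110.4] 25.8
squat rect 679.1 4.0 51 56 89.1 circ [679.3   5. ] 28.5
cup rect 429.5 -106.2 46 52 81.8 circ [ 430.1 -102.9] 26.6
refill rect 556.3 -58.6 48 52 43.9 circ [557.1 -58.7] 33.0
```

View pics/c1.png

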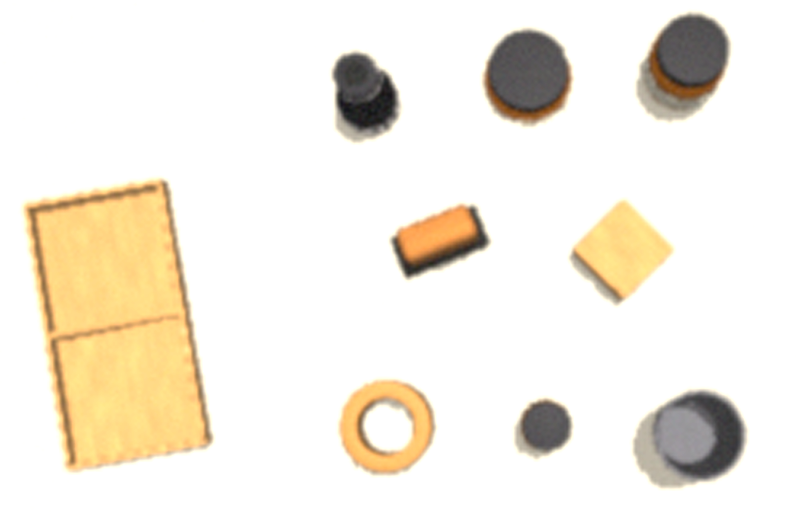

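View pics/s1.png

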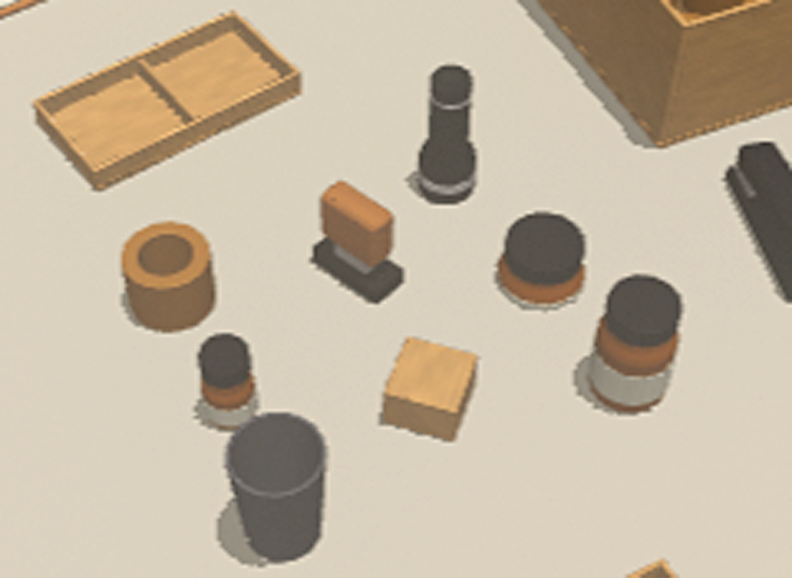

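The crops show every item upright and separate. The torch's top circle is at about (231,148) in the top image, and the stamp handle's long axis lies at about 111° in the world frame. I'll refine the torch position and start moving. I plan to grip with the fingers closing along world y (yaw 0).

```bash
cat >> h.py <<'E'
def go(x,y,z,yaw=0.):
    "shift in the tool's axes from the measured pose to a world pose"
    o=env.get_obs(); p=o["tool_pos"]; a=np.radians(o["tool_rot"][2]); d=np.array([x,y])-p[:2]
    print("t",round(o["time_s"],1),"rows:",np.round([d[0]*np.cos(a)+d[1]*np.sin(a), d[0]*np.sin(a)-d[1]*np.cos(a), p[2]-z],4),"turn",round((o["tool_rot"][2]-yaw+180)%360-180,2))
E
python3 -c "
from h import *
c=env.read_camera('top');s=env.read_camera('side')
print(cast(c,230.9,148.4,.105))
print(cast(s,160+452/3.3,110+80/3.3,.105), cast(s,160+642/3.3,110+297/3.3,.085),cast(s,160+224/3.3,110+352/3.3,.062))"
python3 steer.py '0.04 -0.03 0 7 0.087;0.07 -0.056 0 14 0.087;0.1 -0.08 0 21.4 0.087;0.234 -0.187 0 21.4 0.087;0.234 -0.187 0 21.4 0.087;0.234 -0.187 0 21.4 0.087;0.234 -0.187 0 21.4 0.087;0.234 -0.187 0 21.4 0.087' 25
python3 -c "
from h import *
go(.655,.11,.2)"
```

```text
[0.6649443  0.11563996]
[0.6686888  0.11397353] [ 0.68778749 -0.10142422] [ 0.44027842 -0.00415148]
time_s: 0.97
tool_pos: [0.3913, -0.3384, 0.2401]
tool_rot: [-179.9, -0.1, 0.6]
force: [1.0, 0.4, 0.5]
grip_width: 0.0872
grasp_force: 0.0
t 1.0 rows: [ 0.2681 -0.4458  0.0401] turn 0.56
```

```bash

python3 steer.py '0.16 -0.25 0 0.5 0.087;0.16 -0.25 0 0.5 0.087;0.16 -0.25 0 0.5 0.087;0.16 -0.25 0 0.5 0.087;0.16 -0.25 0 0.5 0.087;0.16 -0.25 0 0.5 0.087;0.16 -0.25 0 0.5 0.087;0.16 -0.25 0 0.5 0.087'
python3 steer.py '0.118 -0.2 0.0 0 0.087;0.118 -0.2 0.0 0 0.087;0.118 -0.2 0.0 0 0.087;0.118 -0.2 0.0 0 0.087;0.118 -0.2 0 0 0.087;0.118 -0.2 0 0 0.087;0.118 -0.2 0 0 0.087;0.118 -0.2 0 0 0.087'
python3 -c "
from h import *
go(.666,.1145,.085)
c=env.read_camera('side'); cv2.imwrite('pics/s2.png',c['color'])"
```

```text
time_s: 1.63
tool_pos: [0.5499, -0.0868, 0.24]
tool_rot: [-179.7, -0.2, 0.1]
force: [-1.1, 0.8, -0.1]
grip_width: 0.087
grasp_force: 0.0
time_s: 2.3
tool_pos: [0.6665, 0.1045, 0.2387]
tool_rot: [-180.0, 0.1, -0.3]
force: [-0.3, -0.6, -0.3]
grip_width: 0.0871
grasp_force: 0.0
t 2.3 rows: [-0.0005 -0.01    0.1537] turn -0.35
```

View pics/s2.png

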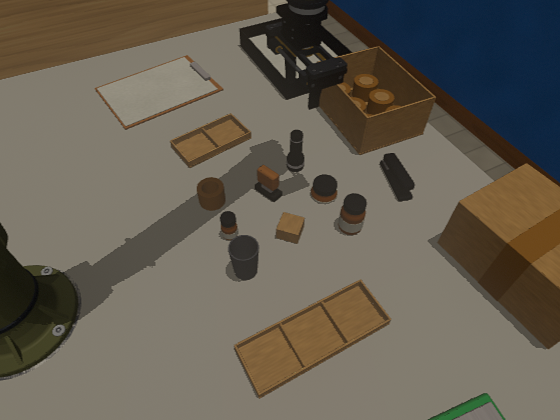

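The side view shows the gripper above the torch at (296,150), aligned in the expected place. I'll go down partway and check for lag.

```bash

python3 steer.py '0 0 0.04 0 0.087;0 0 0.06 0 0.087;0 0 0.07 0 0.087;0 0 0.07 0 0.087;0 0 0.07 0 0.087'
python3 -c "
from h import *
go(.666,.1145,.085)"
```

```text
time_s: 2.77
tool_pos: [0.6668, 0.1011, 0.1701]
tool_rot: [180.0, -0.0, -0.7]
force: [-0.5, 0.3, 1.3]
grip_width: 0.0873
grasp_force: 0.0
t 2.8 rows: [-0.0009 -0.0133  0.0851] turn -0.65
```

```bash

python3 steer.py '-0.001 -0.0133 0 -0.7 0.087;-0.001 -0.0133 0.03 -0.7 0.087;-0.001 -0.0133 0.06 -0.7 0.087;-0.001 -0.0133 0.085 -0.7 0.087;-0.001 -0.0133 0.085 -0.7 0.087;-0.001 -0.0133 0.085 -0.7 0.087'
python3 steer.py '0 0 0 0 0.02;0 0 0 0 0.02;0 0 0 0 0.02;0 0 0 0 0.02;0 0 0 0 0.02;0 0 0 0 0.02' 25
python3 -c "
from h import *
go(.666,.1145,.085)"
```

```text
time_s: 3.27
tool_pos: [0.6656, 0.117, 0.0851]
tool_rot: [-180.0, 0.0, 0.2]
force: [-0.6, -0.3, 1.3]
grip_width: 0.0869
grasp_force: 0.0
time_s: 3.77
tool_pos: [0.666, 0.116, 0.085]
tool_rot: [180.0, -0.0, 0.2]
force: [0.3, 0.2, -0.0]
grip_width: 0.0547
grasp_force: 0.0
t 3.8 rows: [0.     0.0015 0.    ] turn 0.15
```

```bash

python3 steer.py '0 0 0 0 0.02;0 0 0 0 0.02;0 0 0 0 0.02;0 0 0 0 0.02;0 0 0 0 0.02;0 0 0 0 0.02;0 0 0 0 0.02;0 0 0 0 0.02' 25
python3 steer.py '0 0 -0.01 0 0.02;0 0 -0.03 0 0.02;0 0 -0.06 0 0.02;0 0 -0.09 0 0.02;0 0 -0.12 0 0.02;0 0 -0.13 0 0.02;0 0 -0.13 0 0.02'
python3 -c "
from h import *
go(.482,-.2885,.21)"
```

```text
time_s: 4.43
tool_pos: [0.6656, 0.1161, 0.0844]
tool_rot: [180.0, 0.0, 0.2]
force: [0.4, 0.2, -1.4]
grip_width: 0.0283
grasp_force: 25.1
time_s: 5.02
tool_pos: [0.6674, 0.1167, 0.2187]
tool_rot: [-180.0, -0.4, 0.2]
force: [0.0, -0.5, -1.9]
grip_width: 0.0285
grasp_force: 25.1
t 5.0 rows: [-0.1866  0.4047  0.0087] turn 0.16
```

```bash

python3 steer.py '-0.008 0.018 0 0 0.02;-0.022 0.047 0 0 0.02;-0.037 0.08 0 0 0.02;-0.052 0.113 0 0 0.02;-0.067 0.146 0 0 0.02;-0.082 0.179 0 0 0.02;-0.097 0.212 0 0 0.02;-0.112 0.243 0 0 0.02'
python3 steer.py '-0.015 0.032 0 0 0.02;-0.03 0.065 0 0 0.02;-0.044 0.096 0 0 0.02;-0.057 0.125 0 0 0.02;-0.067 0.147 0 0 0.02;-0.073 0.159 0 0 0.02;-0.075 0.162 0 0 0.02;-0.075 0.162 0 0 0.02'
python3 -c "
from h import *
go(.482,-.2885,.093)
c=env.read_camera('top'); cv2.imwrite('pics/t2.png',c['color'])"
```

```text
time_s: 5.68
tool_pos: [0.552, -0.1293, 0.2121]
tool_rot: [-180.0, 0.2, 0.1]
force: [0.6, 0.2, -1.2]
grip_width: 0.0284
grasp_force: 25.1
time_s: 6.35
tool_pos: [0.4791, -0.2892, 0.2133]
tool_rot: [-179.9, 0.1, 0.1]
force: [0.8, -0.4, -1.1]
grip_width: 0.0283
grasp_force: 25.1
t 6.3 rows: [ 0.0029 -0.0007  0.1203] turn 0.09
```

View pics/t2.png

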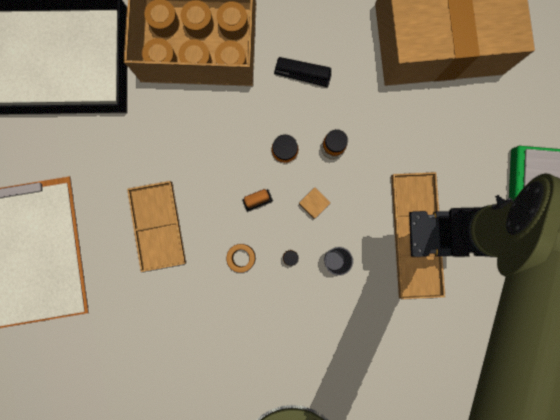

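The torch has left its place and the gripper is over the carton's middle compartment, around (417,235), so I'll lower it.

```bash

python3 steer.py '0.003 0 0.015 0 0.02;0.003 0 0.04 0 0.02;0.003 0 0.07 0 0.02;0.003 0 0.095 0 0.02;0.003 0 0.112 0 0.02;0.003 0 0.118 0 0.02;0.003 0 0.12 0 0.02;0.003 0 0.12 0 0.02'
python3 -c "
from h import *
go(.482,-.2885,.0885)"
```

```text
time_s: 7.07
tool_pos: [0.4839, -0.2881, 0.0949]
tool_rot: [-180.0, -0.0, 0.3]
force: [0.6, -1.0, -1.2]
grip_width: 0.0287
grasp_force: 25.1
t 7.1 rows: [-0.0019  0.0004  0.0064] turn 0.29
```

```bash

python3 steer.py '0 0 0.002 0 0.02;0 0 0.004 0 0.02;0 0 0.006 0 0.02;0 0 0.006 0 0.02'
python3 -c "
from h import *
go(.482,-.2885,.0885)"
```

```text
time_s: 7.4
tool_pos: [0.4829, -0.2896, 0.0888]
tool_rot: [180.0, -0.0, 0.1]
force: [-0.8, 0.2, -1.0]
grip_width: 0.0287
grasp_force: 25.1
t 7.4 rows: [-0.0009 -0.0011  0.0003] turn 0.15
```

Next: a touch lower, open to 0.087 and rise.

```bash

python3 steer.py '0 0 0.001 0 0.02;0 0 0.0015 0 0.02;0 0 0.0015 0 0.06;0 0 0.0015 0 0.06;0 0 0.0015 0 0.06;0 0 0.0015 0 0.06;0 0 0.0015 0 0.06;0 0 0.0015 0 0.06'
python3 steer.py '0 0 -0.01 0 0.087;0 0 -0.03 0 0.087;0 0 -0.06 0 0.087;0 0 -0.09 0 0.087;0 0 -0.12 0 0.087;0 0 -0.12 0 0.087;0 0 -0.12 0 0.087'
python3 -c "
from h import *
go(.4385,.1035,.2)
c=env.read_camera('side'); cv2.imwrite('pics/s3.png',c['color'])"
```

```text
time_s: 8.07
tool_pos: [0.4828, -0.2894, 0.0869]
tool_rot: [180.0, 0.0, 0.2]
force: [0.0, -0.4, -0.8]
grip_width: 0.0576
grasp_force: 0.0
time_s: 8.65
tool_pos: [0.4842, -0.2901, 0.2101]
tool_rot: [179.8, -0.3, 0.2]
force: [-0.5, 0.9, -0.7]
grip_width: 0.0862
grasp_force: 0.0
t 8.7 rows: [-0.0446 -0.3937  0.0101] turn 0.16
```

View pics/s3.png

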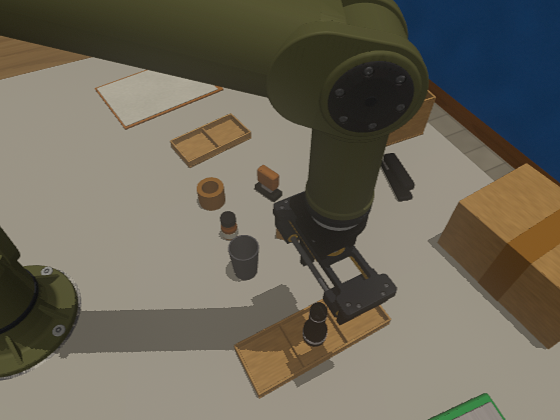

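The side view shows the torch standing in the middle compartment at (316,325). Tape roll next.

```bash

python3 steer.py '-0.03 -0.26 0 0 0.087;-0.03 -0.26 0 0 0.087;-0.03 -0.26 0 0 0.087;-0.03 -0.26 0 0 0.087;-0.03 -0.26 0 0 0.087;-0.03 -0.26 0 0 0.087;-0.03 -0.26 0 0 0.087;-0.03 -0.26 0 0 0.087'
python3 steer.py '-0.015 -0.04 0 0 0.087;-0.015 -0.08 0 0 0.087;-0.015 -0.12 0 0 0.087;-0.015 -0.134 0.03 0 0.087;-0.015 -0.134 0.05 0 0.087;-0.015 -0.134 0.06 0 0.087;-0.015 -0.134 0.06 0 0.087'
python3 -c "
from h import *
go(.4385,.1035,.044)"
```

```text
time_s: 9.37
tool_pos: [0.451, -0.0254, 0.2062]
tool_rot: [-180.0, 0.1, 0.6]
force: [-0.2, -0.3, -0.2]
grip_width: 0.0871
grasp_force: 0.0
time_s: 9.95
tool_pos: [0.4349, 0.1026, 0.1443]
tool_rot: [180.0, 0.3, 0.1]
force: [-0.2, -0.5, -0.2]
grip_width: 0.087
grasp_force: 0.0
t 9.9 rows: [ 0.0036 -0.0009  0.1003] turn 0.07
```

```bash

python3 steer.py '0.004 0 0.02 0 0.087;0.004 0 0.05 0 0.087;0.004 0 0.08 0 0.087;0.004 0 0.095 0 0.087;0.004 0 0.1 0 0.087;0.004 0 0.1 0 0.087'
python3 steer.py '0 0 0 0 0.05;0 0 0 0 0.05;0 0 0 0 0.05;0 0 0 0 0.05;0 0 0 0 0.05;0 0 0 0 0.05;0 0 0 0 0.05;0 0 0 0 0.05' 25
python3 -c "
from h import *
go(.4385,.1035,.044)"
```

```text
time_s: 10.45
tool_pos: [0.4406, 0.1031, 0.0464]
tool_rot: [-180.0, 0.1, 0.0]
force: [0.1, 0.1, 0.7]
grip_width: 0.0871
grasp_force: 0.0
time_s: 11.12
tool_pos: [0.4414, 0.1044, 0.0478]
tool_rot: [180.0, -0.1, 0.2]
force: [-0.6, -0.4, 6.4]
grip_width: 0.0619
grasp_force: 25.0
t 11.1 rows: [-0.0029  0.0009  0.0038] turn 0.15
```

```bash

python3 steer.py '0 0 -0.008 0 0.05;0 0 -0.016 0 0.05;0 0 -0.024 0 0.05;0 0 -0.03 0 0.05;0 0 -0.03 0 0.05'
python3 -c "
from h import *
go(.573,-.286,.11)
c=env.read_camera('side'); C=cv2.resize(c['color'][120:270,130:330],None,fx=3,fy=3); cv2.imwrite('pics/s4.png',cv2.convertScaleAbs(C,alpha=1.6,beta=20))"
```

```text
time_s: 11.53
tool_pos: [0.4419, 0.1046, 0.0786]
tool_rot: [180.0, -0.2, 0.2]
force: [1.4, -0.1, -0.3]
grip_width: 0.0608
grasp_force: 25.0
t 11.5 rows: [ 0.1301  0.391  -0.0314] turn 0.15
```

View pics/s4.png

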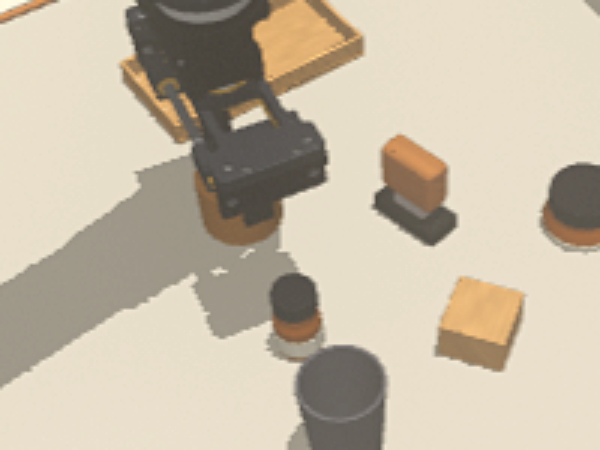

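The tape is held level and off the desk at crop position (240,200). I'll carry it to the far end compartment.

```bash

python3 steer.py '0 0 -0.02 0 0.05;0 0 -0.05 0 0.05;0 0.01 -0.08 0 0.05;0.01 0.03 -0.105 0 0.05;0.022 0.06 -0.115 0 0.05;0.032 0.092 -0.115 0 0.05;0.043 0.124 -0.115 0 0.05;0.054 0.157 -0.115 0 0.05'
python3 steer.py '0.011 0.034 0 0 0.05;0.022 0.068 0 0 0.05;0.033 0.102 0 0 0.05;0.044 0.135 0 0 0.05;0.055 0.168 0 0 0.05;0.065 0.195 0 0 0.05;0.073 0.222 0 0 0.05;0.076 0.232 0 0 0.05'
python3 steer.py '0 0 0 0 0.05;0 0 0 0 0.05'
python3 -c "
from h import *
go(.573,-.286,.052)"
```

```text
time_s: 12.25
tool_pos: [0.4954, -0.0538, 0.1921]
tool_rot: [180.0, -0.0, 0.2]
force: [1.2, 0.9, -1.0]
grip_width: 0.0607
grasp_force: 25.0
time_s: 12.92
tool_pos: [0.5712, -0.2896, 0.1906]
tool_rot: [179.9, 0.1, -0.1]
force: [-0.7, -1.0, -0.5]
grip_width: 0.0611
grasp_force: 25.0
time_s: 13.08
tool_pos: [0.5715, -0.2835, 0.1912]
tool_rot: [-179.9, 0.1, 0.1]
force: [-0.3, 0.4, -1.3]
grip_width: 0.061
grasp_force: 25.0
t 13.1 rows: [0.0015 0.0025 0.1392] turn 0.14
```

```bash

python3 steer.py '0.003 0.003 0.02 0 0.05;0.003 0.003 0.05 0 0.05;0.003 0.003 0.08 0 0.05;0.003 0.003 0.105 0 0.05;0.003 0.003 0.12 0 0.05;0.003 0.003 0.128 0 0.05;0.003 0.003 0.132 0 0.05;0.003 0.003 0.133 0 0.05'
python3 steer.py '0 0 0.002 0 0.05;0 0 0.004 0 0.05;0 0 0.006 0 0.05;0 0 0.006 0 0.05'
python3 -c "
from h import *
go(.573,-.286,.052)
c=env.read_camera('side'); C=cv2.resize(c['color'][230:400,220:420],None,fx=3,fy=3); cv2.imwrite('pics/s5.png',cv2.convertScaleAbs(C,alpha=1.6,beta=20))"
```

```text
time_s: 13.75
tool_pos: [0.5751, -0.2858, 0.0592]
tool_rot: [-180.0, -0.0, 0.3]
force: [0.2, 0.3, 0.6]
grip_width: 0.0616
grasp_force: 25.0
time_s: 14.08
tool_pos: [0.575, -0.2873, 0.0534]
tool_rot: [180.0, -0.0, 0.2]
force: [0.6, -0.1, -1.5]
grip_width: 0.0612
grasp_force: 25.0
t 14.1 rows: [-0.002  -0.0013  0.0014] turn 0.16
```

View pics/s5.png

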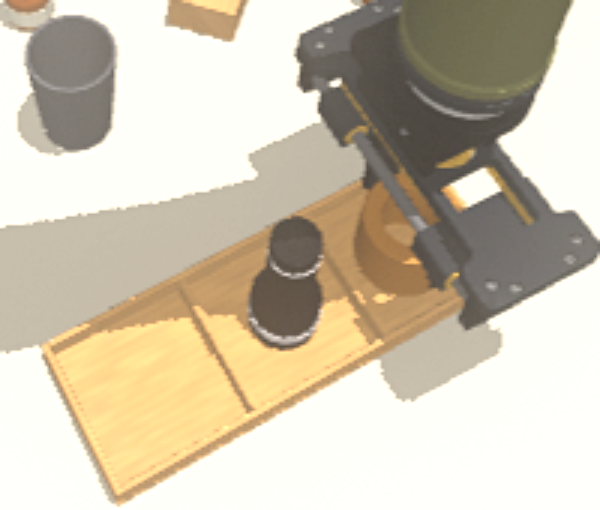

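The tape is just above the floor inside the far compartment at crop (400,240), and the torch is upright. I'll lower it until it touches, then release.

```bash

python3 steer.py '0 0 0.001 0 0.05;0 0 0.002 0 0.05;0 0 0.003 0 0.05;0 0 0.003 0 0.05'
python3 steer.py '0 0 0 0 0.087;0 0 0 0 0.087;0 0 0 0 0.087;0 0 0 0 0.087;0 0 0 0 0.087'
python3 steer.py '0 0 -0.01 0 0.087;0 0 -0.03 0 0.087;0 0 -0.06 0 0.087;0 0 -0.1 0 0.06;0 0 -0.14 0 0.06;0 0 -0.14 0 0.06'
python3 -c "
from h import *
go(.439,-.0035,.2)"
```

```text
time_s: 14.47
tool_pos: [0.5751, -0.2874, 0.0518]
tool_rot: [180.0, -0.0, 0.2]
force: [-3.0, 1.4, 8.7]
grip_width: 0.0615
grasp_force: 25.0
time_s: 14.88
tool_pos: [0.5747, -0.2872, 0.0498]
tool_rot: [-180.0, 0.0, 0.2]
force: [-0.5, 0.9, -0.8]
grip_width: 0.0839
grasp_force: 0.0
time_s: 15.38
tool_pos: [0.5795, -0.2886, 0.2005]
tool_rot: [179.6, -0.8, 0.2]
force: [1.6, -0.4, 1.2]
grip_width: 0.0737
grasp_force: 0.0
t 15.4 rows: [-0.1396 -0.2855  0.0005] turn 0.17
```

```bash

python3 steer.py '-0.135 -0.284 0 0 0.06;-0.135 -0.284 0 0 0.06;-0.135 -0.284 0 0 0.06;-0.135 -0.284 0 0 0.06;-0.135 -0.284 0 0 0.06;-0.135 -0.284 0 0 0.06;-0.135 -0.284 0 0 0.06;-0.135 -0.284 0 0 0.06'
python3 steer.py '0 0 0.02 0 0.06;0 0 0.05 0 0.06;0 0 0.05 0 0.06;0 0 0.05 0 0.06'
python3 -c "
from h import *
go(.439,-.0035,.05)
c=env.read_camera('top'); k=blob(c,(272,242,310,276),'dark')"
```

```text
time_s: 16.05
tool_pos: [0.4371, 0.0009, 0.1904]
tool_rot: [180.0, -0.0, 0.4]
force: [-0.3, -0.4, -0.3]
grip_width: 0.0598
grasp_force: 0.0
time_s: 16.38
tool_pos: [0.438, -0.0034, 0.1397]
tool_rot: [-180.0, 0.1, 0.2]
force: [-0.2, -0.6, 0.3]
grip_width: 0.0599
grasp_force: 0.0
t 16.4 rows: [0.001  0.0001 0.0897] turn 0.19
```

```bash

python3 steer.py '0.001 0 0.02 0 0.06;0.001 0 0.045 0 0.06;0.001 0 0.07 0 0.06;0.001 0 0.085 0 0.06;0.001 0 0.09 0 0.06;0.001 0 0.09 0 0.06'
python3 steer.py '0 0 0 0 0.025;0 0 0 0 0.025;0 0 0 0 0.025;0 0 0 0 0.025;0 0 0 0 0.025;0 0 0 0 0.025;0 0 0 0 0.025;0 0 0 0 0.025' 25
python3 steer.py '0 0 -0.01 0 0.025;0 0 -0.03 0 0.025;0 0 -0.06 0 0.025;0 0 -0.095 0 0.025;0 0 -0.125 0 0.025;0 0 -0.14 0 0.025;0 0 -0.14 0 0.025'
python3 -c "
from h import *
go(.391,-.291,.19)"
```

```text
time_s: 16.93
tool_pos: [0.4404, -0.0037, 0.0502]
tool_rot: [-180.0, 0.0, 0.1]
force: [-0.6, 0.3, -0.2]
grip_width: 0.0599
grasp_force: 0.0
time_s: 17.6
tool_pos: [0.4406, -0.0037, 0.0506]
tool_rot: [180.0, -0.1, 0.2]
force: [-1.2, 0.1, 5.2]
grip_width: 0.0328
grasp_force: 25.0
time_s: 18.18
tool_pos: [0.4423, -0.0034, 0.1941]
tool_rot: [179.9, -0.4, 0.2]
force: [1.0, 0.7, -1.0]
grip_width: 0.0327
grasp_force: 25.0
t 18.2 rows: [-0.0522  0.2875  0.0041] turn 0.17
```

```bash

python3 steer.py '0 0.01 0 0 0.025;0 0.03 0 0 0.025;-0.005 0.06 0 0 0.025;-0.01 0.09 0 0 0.025;-0.015 0.12 0 0 0.025;-0.02 0.15 0 0 0.025;-0.026 0.18 0 0 0.025;-0.032 0.21 0 0 0.025'
python3 steer.py '-0.006 0.03 0 0 0.025;-0.012 0.055 0 0 0.025;-0.017 0.07 0 0 0.025;-0.018 0.077 0 0 0.025;-0.018 0.077 0 0 0.025;-0.018 0.077 0 0 0.025'
python3 -c "
from h import *
go(.391,-.291,.055)"
```

```text
time_s: 18.85
tool_pos: [0.4066, -0.2151, 0.1881]
tool_rot: [-179.9, 0.2, 0.1]
force: [0.4, -0.0, -0.7]
grip_width: 0.0326
grasp_force: 25.0
time_s: 19.35
tool_pos: [0.3905, -0.2897, 0.1889]
tool_rot: [-179.9, 0.1, 0.2]
force: [0.7, 0.8, -1.0]
grip_width: 0.0327
grasp_force: 25.0
t 19.4 rows: [0.0005 0.0013 0.1339] turn 0.18
```

```bash

python3 steer.py '0 0.001 0.02 0 0.025;0 0.001 0.05 0 0.025;0 0.001 0.08 0 0.025;0 0.001 0.105 0 0.025;0 0.001 0.12 0 0.025;0 0.001 0.127 0 0.025;0 0.001 0.13 0 0.025;0 0.001 0.13 0 0.025'
python3 steer.py '0 0 0.002 0 0.025;0 0 0.004 0 0.025;0 0 0.005 0 0.025;0 0 0.005 0 0.025'
python3 -c "
from h import *
go(.391,-.291,.0545)"
```

```text
time_s: 20.02
tool_pos: [0.3913, -0.2908, 0.06]
tool_rot: [-180.0, 0.0, 0.2]
force: [-0.6, -0.4, -0.0]
grip_width: 0.0328
grasp_force: 25.0
time_s: 20.35
tool_pos: [0.3911, -0.2919, 0.0555]
tool_rot: [180.0, -0.0, 0.2]
force: [-0.3, 0.1, -1.4]
grip_width: 0.0329
grasp_force: 25.0
t 20.4 rows: [-0.0001 -0.0009  0.001 ] turn 0.15
```

```bash

python3 steer.py '0 0 0.001 0 0.025;0 0 0.0015 0 0.025;0 0 0.002 0 0.025;0 0 0.002 0 0.025'
python3 steer.py '0 0 0 0 0.06;0 0 0 0 0.06;0 0 0 0 0.06;0 0 0 0 0.06;0 0 0 0 0.06;0 0 0 0 0.06'
python3 steer.py '0 0 -0.01 0 0.06;0 0 -0.03 0 0.06;0 0 -0.06 0 0.06;0 0 -0.1 0 0.087;0 0 -0.14 0 0.087;0 0 -0.14 0 0.087;0 0 -0.14 0 0.087'
python3 -c "
from h import *
go(.685,-.103,.19)
c=env.read_camera('top'); C=cv2.resize(c['color'][120:310,290:460],None,fx=3,fy=3); cv2.imwrite('pics/t6.png',cv2.convertScaleAbs(C,alpha=1.6,beta=20))"
```

```text
time_s: 20.68
tool_pos: [0.3916, -0.2921, 0.0546]
tool_rot: [179.9, -0.1, 0.2]
force: [-1.8, 1.9, 9.1]
grip_width: 0.0324
grasp_force: 25.0
time_s: 21.18
tool_pos: [0.3907, -0.2916, 0.0529]
tool_rot: [-180.0, 0.0, 0.2]
force: [-0.5, -0.3, 0.2]
grip_width: 0.0579
grasp_force: 0.0
time_s: 21.77
tool_pos: [0.3925, -0.2928, 0.1966]
tool_rot: [179.7, -0.3, 0.2]
force: [-0.4, 0.9, -0.0]
grip_width: 0.0789
grasp_force: 0.0
t 21.8 rows: [ 0.293  -0.1889  0.0066] turn 0.17
```

View pics/t6.png

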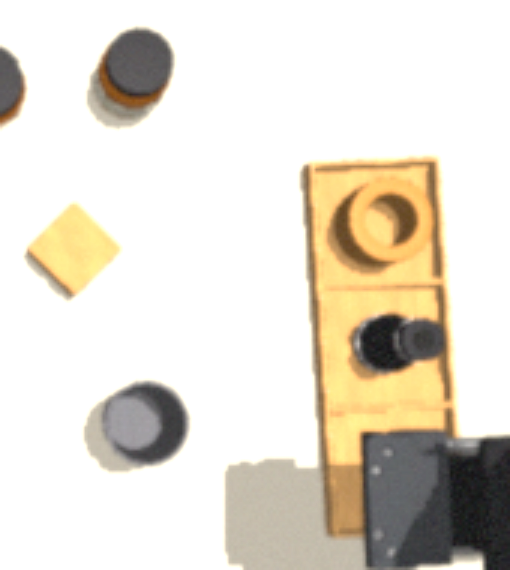

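Tape and torch stand in their compartments and the cup, tall jar and refill box are undisturbed. The gripper hides the slim jar for now. Tall jar next.

```bash

python3 steer.py '0.26 -0.168 0 0 0.087;0.26 -0.168 0 0 0.087;0.26 -0.168 0 0 0.087;0.26 -0.168 0 0 0.087;0.26 -0.168 0 0 0.087;0.26 -0.168 0 0 0.087;0.26 -0.168 0 0 0.087;0.26 -0.168 0 0 0.087'
python3 steer.py '0.034 -0.022 0 0 0.087;0.034 -0.022 0.02 0 0.087;0.034 -0.022 0.04 0 0.087;0.034 -0.022 0.04 0 0.087;0.034 -0.022 0.04 0 0.087'
python3 -c "
from h import *
go(.685,-.103,.066)"
```

```text
time_s: 22.48
tool_pos: [0.6528, -0.1171, 0.1905]
tool_rot: [-179.7, 0.1, 0.5]
force: [0.2, 0.3, -1.1]
grip_width: 0.0871
grasp_force: 0.0
time_s: 22.9
tool_pos: [0.6824, -0.1009, 0.15]
tool_rot: [-180.0, 0.3, 0.2]
force: [0.2, -0.2, 0.2]
grip_width: 0.0872
grasp_force: 0.0
t 22.9 rows: [0.0026 0.0021 0.084 ] turn 0.17
```

```bash

python3 steer.py '0.003 0.002 0.02 0 0.087;0.003 0.002 0.045 0 0.087;0.003 0.002 0.065 0 0.087;0.003 0.002 0.08 0 0.087;0.003 0.002 0.084 0 0.087;0.003 0.002 0.084 0 0.087'
python3 steer.py '0 0 0 0 0.04;0 0 0 0 0.04;0 0 0 0 0.04;0 0 0 0 0.04;0 0 0 0 0.04;0 0 0 0 0.04;0 0 0 0 0.04;0 0 0 0 0.04' 30
python3 steer.py '0 0 0 0 0.04;0 0 0 0 0.04'
python3 steer.py '0 0 -0.01 0 0.04;0 0 -0.03 0 0.04;0 0 -0.06 0 0.04;0 0 -0.09 0 0.04;0 0 -0.12 0 0.04;0 0 -0.13 0 0.04;0 0 -0.13 0 0.04'
python3 -c "
from h import *
go(.557,.301,.19)"
```

```text
time_s: 23.4
tool_pos: [0.6867, -0.1033, 0.0684]
tool_rot: [-180.0, 0.1, 0.1]
force: [-0.6, 0.3, 0.5]
grip_width: 0.0868
grasp_force: 0.0
time_s: 24.07
tool_pos: [0.6876, -0.1034, 0.0695]
tool_rot: [180.0, -0.0, 0.1]
force: [-0.5, -0.5, 2.5]
grip_width: 0.0509
grasp_force: 29.8
time_s: 24.23
tool_pos: [0.6876, -0.1034, 0.0695]
tool_rot: [180.0, -0.0, 0.1]
force: [-0.0, -2.3, 3.2]
grip_width: 0.0511
grasp_force: 29.9
time_s: 24.82
tool_pos: [0.689, -0.1022, 0.2026]
tool_rot: [180.0, -0.3, 0.2]
force: [-0.1, -0.3, -2.2]
grip_width: 0.0514
grasp_force: 29.6
t 24.8 rows: [-0.1307 -0.4036  0.0126] turn 0.19
```

```bash

python3 steer.py '-0.004 -0.012 0 0 0.04;-0.013 -0.04 0 0 0.04;-0.023 -0.072 0 0 0.04;-0.033 -0.104 0 0 0.04;-0.043 -0.136 0 0 0.04;-0.053 -0.168 0 0 0.04;-0.063 -0.2 0 0 0.04;-0.073 -0.232 0 0 0.04'
python3 steer.py '-0.01 -0.032 0 0 0.04;-0.02 -0.064 0 0 0.04;-0.03 -0.096 0 0 0.04;-0.04 -0.125 0 0 0.04;-0.05 -0.15 0 0 0.04;-0.055 -0.167 0 0 0.04;-0.057 -0.172 0 0 0.04;-0.057 -0.172 0 0 0.04'
python3 steer.py '0 0 0 0 0.04;0 0 0 0 0.04'
python3 -c "
from h import *
go(.557,.301,.0735)"
```

```text
time_s: 25.48
tool_pos: [0.6105, 0.1309, 0.1956]
tool_rot: [180.0, 0.3, 0.2]
force: [0.9, -0.2, -1.7]
grip_width: 0.0514
grasp_force: 29.6
time_s: 26.15
tool_pos: [0.5533, 0.3026, 0.1966]
tool_rot: [180.0, 0.2, 0.4]
force: [0.2, -0.1, -2.0]
grip_width: 0.0509
grasp_force: 29.6
time_s: 26.32
tool_pos: [0.5568, 0.2983, 0.1978]
tool_rot: [179.9, 0.1, 0.0]
force: [0.1, -1.0, -2.3]
grip_width: 0.0511
grasp_force: 29.6
t 26.3 rows: [ 0.0002 -0.0027  0.1243] turn 0.0
```

```bash

python3 steer.py '0 -0.002 0.015 0 0.04;0 -0.002 0.045 0 0.04;0 -0.002 0.075 0 0.04;0 -0.002 0.1 0 0.04;0 -0.002 0.112 0 0.04;0 -0.002 0.118 0 0.04;0 -0.002 0.12 0 0.04;0 -0.002 0.12 0 0.04'
python3 steer.py '0 0 0.002 0 0.04;0 0 0.003 0 0.04;0 0 0.003 0 0.04'
python3 -c "
from h import *
go(.557,.301,.0735)
c=env.read_camera('top'); C=cv2.resize(c['color'][120:310,110:310],None,fx=3,fy=3); cv2.imwrite('pics/t7.png',cv2.convertScaleAbs(C,alpha=1.6,beta=20))"
```

```text
time_s: 26.98
tool_pos: [0.5571, 0.3026, 0.0798]
tool_rot: [-180.0, -0.1, 0.1]
force: [0.1, -0.2, -2.1]
grip_width: 0.0507
grasp_force: 29.6
time_s: 27.23
tool_pos: [0.5567, 0.3031, 0.077]
tool_rot: [-180.0, -0.1, 0.2]
force: [0.1, -0.3, -1.5]
grip_width: 0.0514
grasp_force: 29.6
t 27.2 rows: [0.0003 0.0021 0.0035] turn 0.16
```

View pics/t7.png

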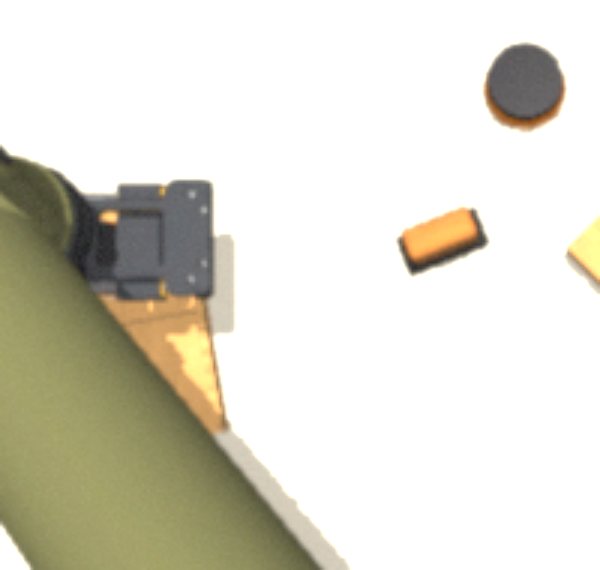

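The gripper stands over the far compartment at crop (160,240), and the stamp at (442,240) hasn't moved. I'll lower the last 4 mm, release, rise, and start the turn towards the stamp.

```bash

python3 steer.py '0 0 0.001 0 0.04;0 0 0.002 0 0.04;0 0 0.003 0 0.04;0 0 0.004 0 0.04;0 0 0.0045 0 0.04;0 0 0.0045 0 0.04'
python3 steer.py '0 0 0 0 0.085;0 0 0 0 0.085;0 0 0 0 0.085;0 0 0 0 0.085;0 0 0 0 0.085;0 0 0 0 0.085'
python3 steer.py '0 0 -0.01 0 0.085;0 0 -0.03 0 0.085;0 0 -0.06 0 0.085;0 0 -0.09 0 0.07;0 0 -0.12 0 0.07;0 0 -0.12 0 0.07;0 0 -0.12 0 0.07'
python3 -c "
from h import *
go(.565,.067,.19,-69); print(env.get_obs()['qpos'])"
```

```text
time_s: 27.78
tool_pos: [0.5564, 0.303, 0.0734]
tool_rot: [180.0, -0.0, 0.2]
force: [-1.8, -2.1, 7.7]
grip_width: 0.051
grasp_force: 30.3
time_s: 28.28
tool_pos: [0.5562, 0.3027, 0.0713]
tool_rot: [180.0, 0.0, 0.2]
force: [0.0, -0.3, 0.8]
grip_width: 0.0815
grasp_force: 0.0
time_s: 28.87
tool_pos: [0.5573, 0.3038, 0.1946]
tool_rot: [-179.9, -0.3, 0.2]
force: [-0.3, -0.5, -0.7]
grip_width: 0.0718
grasp_force: 0.0
t 28.9 rows: [0.007  0.2368 0.0046] turn 69.17
[-8.47985478e-02  2.22208980e+01 -3.95139697e+01  8.80796082e+01
  1.45236026e+01  7.46190704e+01 -1.31140379e+02]
```

```bash

python3 steer.py '0 0.03 0 -7 0.07;0.002 0.06 0 -14 0.07;0.004 0.09 0 -21 0.07;0.005 0.12 0 -28 0.07;0.006 0.15 0 -35 0.07;0.007 0.18 0 -42 0.07;0.008 0.21 0 -49 0.07;0.008 0.236 0 -56 0.07'
python3 steer.py '0 0 0 -7 0.07;0 0 0 -14 0.07;0 0 0 -21 0.07;0 0 0 -28 0.07;0 0 0 -35 0.07;0 0 0 -42 0.07;0 0 0 -49 0.07;0 0 0 -55 0.07'
python3 steer.py '0 0 0 0 0.07;0 0 0 0 0.07'
python3 -c "
from h import *
go(.565,.067,.055,111)
print(env.get_obs()['qpos'])
c=env.read_camera('side'); C=cv2.resize(c['color'][90:290,150:400],None,fx=3,fy=3); cv2.imwrite('pics/s8.png',cv2.convertScaleAbs(C,alpha=1.6,beta=20))"
```

```text
time_s: 29.53
tool_pos: [0.5641, 0.0641, 0.1904]
tool_rot: [-179.9, 0.1, 56.4]
force: [0.8, -1.1, 0.1]
grip_width: 0.0701
grasp_force: 0.0
time_s: 30.2
tool_pos: [0.564, 0.0666, 0.1904]
tool_rot: [-179.9, -0.0, 111.5]
force: [-0.1, 0.8, -0.1]
grip_width: 0.0698
grasp_force: 0.0
time_s: 30.37
tool_pos: [0.5643, 0.0666, 0.1907]
tool_rot: [-179.9, -0.0, 111.0]
force: [-0.4, -0.3, -0.3]
grip_width: 0.0699
grasp_force: 0.0
t 30.4 rows: [1.000e-04 8.000e-04 1.357e-01] turn -0.01
[ 35.22596562  16.82205086 -52.25918791  97.29170746  13.82724153
  72.798655     0.98687951]
```

View pics/s8.png

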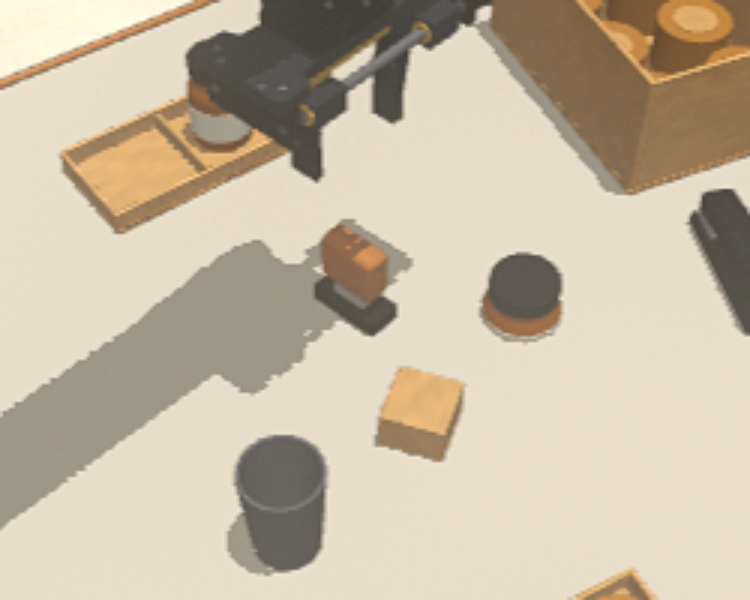

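The tall jar stands in carton_two's far compartment at crop (220,110). The gripper is lined up above the stamp at (355,265), so I'll go down and grip.

```bash

python3 steer.py '0 0 0.03 0 0.07;0 0 0.06 0 0.07;0 0 0.09 0 0.07;0 0 0.115 0 0.07;0 0 0.13 0 0.07;0 0 0.136 0 0.07;0 0 0.136 0 0.07'
python3 steer.py '0 0 0 0 0.015;0 0 0 0 0.015;0 0 0 0 0.015;0 0 0 0 0.015;0 0 0 0 0.015;0 0 0 0 0.015;0 0 0 0 0.015;0 0 0 0 0.015' 25
python3 steer.py '0 0 0 0 0.015;0 0 0 0 0.015;0 0 0 0 0.015;0 0 0 0 0.015'
python3 steer.py '0 0 -0.01 0 0.015;0 0 -0.03 0 0.015;0 0 -0.06 0 0.015;0 0 -0.09 0 0.015;0 0 -0.12 0 0.015;0 0 -0.13 0 0.015;0 0 -0.13 0 0.015'
python3 -c "
from h import *
go(.4665,.2855,.18,99.6)"
```

```text
time_s: 31.0
tool_pos: [0.5641, 0.0668, 0.0544]
tool_rot: [-179.9, -0.1, 111.1]
force: [0.5, -0.2, 0.8]
grip_width: 0.0704
grasp_force: 0.0
time_s: 31.67
tool_pos: [0.5651, 0.0668, 0.0557]
tool_rot: [180.0, 0.0, 111.2]
force: [0.9, 0.6, -0.7]
grip_width: 0.0245
grasp_force: 4.2
time_s: 32.0
tool_pos: [0.5651, 0.0668, 0.0557]
tool_rot: [180.0, 0.0, 111.2]
force: [0.8, 0.3, 1.3]
grip_width: 0.0238
grasp_force: 25.0
time_s: 32.58
tool_pos: [0.5665, 0.0673, 0.1887]
tool_rot: [179.7, 0.1, 111.2]
force: [-0.3, 0.0, -1.1]
grip_width: 0.0239
grasp_force: 25.0
t 32.6 rows: [ 0.2395 -0.0145  0.0087] turn 11.56
```

```bash

python3 steer.py '0.015 0 0 2 0.015;0.045 -0.003 0 4 0.015;0.08 -0.005 0 6 0.015;0.115 -0.007 0 8 0.015;0.15 -0.009 0 10 0.015;0.185 -0.011 0 11.5 0.015;0.215 -0.013 0 11.5 0.015;0.234 -0.0145 0 11.5 0.015'
python3 steer.py '0.005 0 0 0 0.015;0.005 0 0 0 0.015;0.005 0 0 0 0.015'
python3 -c "
from h import *
go(.4665,.2855,.0600,99.6)"
```

```text
time_s: 33.25
tool_pos: [0.4634, 0.2827, 0.1839]
tool_rot: [-179.8, -0.0, 99.9]
force: [0.4, -0.4, -0.3]
grip_width: 0.0237
grasp_force: 25.0
time_s: 33.5
tool_pos: [0.4661, 0.2833, 0.1843]
tool_rot: [-179.9, 0.1, 99.6]
force: [0.5, -0.7, -0.4]
grip_width: 0.0238
grasp_force: 25.0
t 33.5 rows: [0.0022 0.0007 0.1243] turn 0.03
```

```bash

python3 steer.py '0.002 0 0.015 0 0.015;0.002 0 0.045 0 0.015;0.002 0 0.075 0 0.015;0.002 0 0.1 0 0.015;0.002 0 0.112 0 0.015;0.002 0 0.118 0 0.015;0.002 0 0.12 0 0.015;0.002 0 0.12 0 0.015'
python3 steer.py '0 0 0.001 0 0.015;0 0 0.002 0 0.015;0 0 0.003 0 0.015;0 0 0.0035 0 0.015;0 0 0.0035 0 0.015'
python3 -c "
from h import *
go(.4665,.2855,.0600,99.6)
c=env.read_camera('side'); C=cv2.resize(c['color'][60:240,130:330],None,fx=3,fy=3); cv2.imwrite('pics/s9.png',cv2.convertScaleAbs(C,alpha=1.6,beta=20))"
```

```text
time_s: 34.17
tool_pos: [0.4665, 0.2864, 0.066]
tool_rot: [180.0, -0.0, 99.6]
force: [0.4, 0.3, -0.9]
grip_width: 0.0238
grasp_force: 25.0
time_s: 34.58
tool_pos: [0.4658, 0.2867, 0.0623]
tool_rot: [180.0, 0.0, 99.7]
force: [0.0, -0.4, -1.0]
grip_width: 0.0236
grasp_force: 25.0
t 34.6 rows: [-0.0013  0.0005  0.0023] turn 0.06
```

View pics/s9.png

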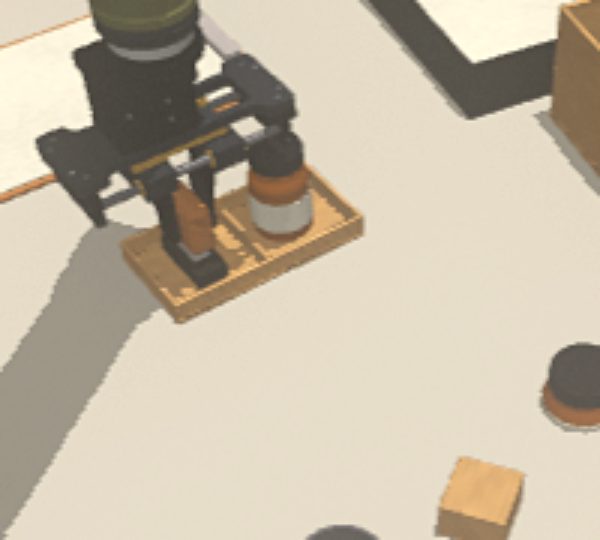

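The stamp is upright inside the near compartment at crop (200,240), clear of the jar. I'll set it down, release and back off.

```bash

python3 steer.py '0 0 0.001 0 0.015;0 0 0.002 0 0.015;0 0 0.0025 0 0.015;0 0 0.003 0 0.015;0 0 0.003 0 0.015'
python3 steer.py '0 0 0 0 0.05;0 0 0 0 0.05;0 0 0 0 0.05;0 0 0 0 0.05;0 0 0 0 0.05;0 0 0 0 0.05'
python3 steer.py '0 0 -0.01 0 0.05;0 0 -0.03 0 0.05;0 0 -0.06 0 0.05;0 0 -0.09 0 0.05;0 0 -0.12 0 0.05;0 0 -0.15 0 0.05;0 0 -0.15 0 0.05'
python3 steer.py '-0.04 0 0 0 0.05;-0.08 0 0 0 0.05;-0.12 0 0 0 0.05;-0.16 0 0 0 0.05;-0.2 0 0 0 0.05;-0.22 0 0 0 0.05;-0.22 0 0 0 0.05'
python3 -c "
from h import *
a=[env.read_camera(n)['color'][60:400] for n in ('side','top')]
C=cv2.resize(np.hstack([a[0][:,130:420],a[1][:,110:460]]),(800,425)); cv2.imwrite('pics/f.png',cv2.convertScaleAbs(C,alpha=1.5,beta=15))"
```

```text
time_s: 35.05
tool_pos: [0.4657, 0.2867, 0.0597]
tool_rot: [-180.0, 0.0, 99.7]
force: [-2.2, -1.7, 4.7]
grip_width: 0.024
grasp_force: 25.0
time_s: 35.55
tool_pos: [0.4657, 0.2867, 0.0589]
tool_rot: [-180.0, 0.0, 99.7]
force: [0.1, 0.7, 1.0]
grip_width: 0.0488
grasp_force: 0.0
time_s: 36.13
tool_pos: [0.4681, 0.2893, 0.2158]
tool_rot: [179.4, -0.1, 99.7]
force: [-0.3, 1.4, 0.6]
grip_width: 0.0497
grasp_force: 0.0
time_s: 36.72
tool_pos: [0.5034, 0.0631, 0.209]
tool_rot: [-180.0, 0.2, 99.1]
force: [-0.3, -0.1, 0.4]
grip_width: 0.0499
grasp_force: 0.0
```

View pics/f.png

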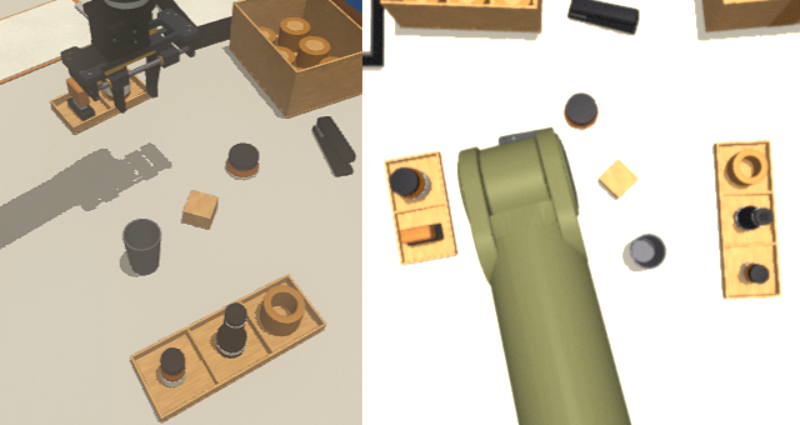

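All five items stand upright in their compartments: slim jar, torch and tape at (757,272), (750,217) and (748,168), tall jar and stamp at (408,183) and (420,234). The squat jar, cup and refill box are untouched.

```bash
python3 -c "
from cell import env
print(env.sign_off())"
```

```text
the job is handed in; nothing more can be done
None
```

I packed both kits and handed the job in at about 37 s; all five items looked upright in their compartments, and the squat jar, pen cup and refill box were left where they stood, but I got no verdict back.

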